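# Hold a lens barrel home in the inclined V saddle of a viewing stand

### The arm

A 6-joint arm with a two-finger parallel gripper is mounted at the origin on the work surface. World frame = base frame: x ahead of the robot, y to its left, z up, the work surface at z = 0. Lengths are in m, angles in rad, forces in N, time in s.
With the tool pointing down it reaches from about 0.25 to 0.775 m from the base axis. Payload 4 kg.
Tool frame: the origin (TCP) lies between the finger pads; the fingertips stand 14 mm ahead of it and the grasp point (between the pads) lies 5 mm behind it (tip_reach is the distance from the TCP to the fingertips, in m); z points along the fingers, y is the line along which they close (so a half turn about z gives the same grasp; the last joint's range is limited). The gripper opens to 94 mm and grips with 3 to 60 N. Pads are 16 mm wide; open, the fingers measure 119 mm over their backs; the gripper's body (75 mm by 177 mm) begins 78 mm behind the grasp point.
Start: joints at [-1.343, 0.087, 1.371, -0, 1.684, -0.103], TCP at [0.179, -0.52, 0.22] pointing down, gripper open.
Joint ranges: [-3.1, 3.1], [-0.76, 2.03], [0.27, 2.55], [-1.08, 4.22], [0.17, 2.65], [-2.57, 2.57]. Speed limits (rad/s): [2.79, 2.79, 3.14, 3.14, 3.14, 3.14].

### API

Orientations are given as [roll, pitch, yaw] about the fixed x, y, z axes, in that order (R = Rz(yaw) Ry(pitch) Rx(roll)).
In Python, from bench import * gives the robot as it stands. The module is installed in compiled form; this text tells all that it offers.
- The arm moves only by the tool servo_tool, never from a script. Its argument "targets" is a list of rows, each a list of 4 numbers: the shift along the tool's x, y, z in cm, then the turn about the tool's z in degrees. A call has 1 to 8 rows; each row is the pose to reach, as a shift and turn from the pose commanded when the call began, along the tool's axes at that moment; what a row does not reach only later rows make up. A row lasts 1/8 s, in which the tool goes at most 62.5 mm and 10.7 degrees, less where a joint would pass 70% of its speed; a pose out of reach is approached as far as the arm can. A call with a gripper value outside its range is refused whole. "claw" is the closure in counts, from 0 (fully open) to 255 (shut), set as the call begins (left out, the last holds). The fingers move at their own pace and stop on an object; the grip force is fixed at half the most. Time passes only in rows, so rows that repeat a pose let the fingers close. It gives the time, the measured TCP pose, the force, the opening and the grip force at its end, in the units of the state.
- get_obs(): the state, without advancing time (a new reading comes with each control period).
- snapshot(name): name is "scene" or "top" or "wrist"; returns the picture (400x640x3 uint8, blue, green, red); there is no depth.
- camera_model(name): a dict with "camera_matrix" (3x3 intrinsics, pixels), "camera_from_world" (4x4, takes a point from world to camera coordinates). Camera axes: x right, y up, looking along -z (the intrinsics and any distortion apply to the point x, -y, -z); pixel columns grow to the right and rows downward; lengths in m; the calibration is good to about 2 mm. The wrist camera is an equidistant fisheye: a pixel r from the principal point sees the ray r / f radians off the axis. A picture is of the moment at which its call begins: read the wrist's pose just before it. camera_model takes no time and is no camera call; for the wrist camera it gives the pose at the moment of the call.
- close_job(): hands the job in; it is judged then, once.
The state is a dict: "time": time; "joint_positions": joint angles; "qvel": joint speeds; "joint_torque": joint torques, N m; "tool_pos": TCP position; "ee_rot": TCP orientation; "wrist_force": force on the tool from outside, world axes, zero at the start; "wrist_torque": the same for the moment, N m; "width": finger opening in m; "finger_force": force on a finger pad.
Only numpy, scipy, OpenCV 4.12 (cv2) and the standard library are available. Lean on these libraries where they do the work, as an engineer would, in place of code of your own. Each camera call takes 0.05 s, during which the arm holds its last target. There are 200 camera calls.

### The job

Pull the long lens barrel up out of the eyepiece rack and lay it in the sloping V saddle of the small white viewing stand, nose end down at the foot stop. Press it down into the V so that it bears on both flanks along its length, and finish while still holding it pressed there, so that a classmate can screw on the clamp bar. Leave the two eyepieces in their wells and everything else on the bench where it is.

Things in the scene. Friction and masses are not known exactly. Their poses are not given: they have to be found in the camera images.
- barrel_mid (a point): Centre of the lens barrel, the long plain aluminium tube standing upright in one of the rack's three wells: 28 mm diameter, 108 mm long, about 160 g (varies by a quarter). z runs along it from nose end (down at the start) to eye end; it may be turned any way about z. 30 mm of it is in the well. Grip it within 10 mm of its middle, so that the fingers fit between the two rests of the saddle.
- barrel_nose (a point): Centre of the barrel's nose end face (its underside at the start), 54 mm from barrel_mid along the barrel's -z; same axes. The last 4 mm at the nose are only 22 mm in diameter.
- barrel_eye (a point): Centre of the barrel's eye end face, 54 mm from barrel_mid along the barrel's +z; same axes. The last 4 mm at the eye end are only 25 mm in diameter.
- seat (a point): Where the barrel's centre lies when it bears on both flanks with its nose on the foot stop. x: along the V, rising at 45 degrees from the foot stop (low end, nearest the robot) to the open high end; the seated barrel's z is along this x. y: level, across the V. z: out of the V's open mouth, up and towards the robot at 45 degrees: the barrel goes in along -z. 130 mm above the table; fixed to the stand.
- saddle: The V saddle, origin and axes as the seat: two 18 mm long aluminium V rests (90 degree V, 33 mm wide at the lips, lips 3 mm below the seated axis) from 28 to 46 mm either side along x; 56 mm free gap between them for the fingers. Under the gap only a 16 mm wide spine, its top 30 mm below the axis. Foot stop: an 18 mm wide plate, its face 54.5 mm along -x, its top 4 mm below the axis.
- stand: Viewing stand: white base 210 x 130 x 20 mm with a round black stage plate at its near end and a short 24 mm wide column with two dark focus knobs at its far end, carrying the V saddle. Firm: it cannot be shifted. Origin at the centre of its underside; x towards the column end; the seat lies 55 mm along x, 130 mm up. Stands on the left or on the right of the bench, the rack on the other side.
- flank_left: The left (+y of seat) pair of V faces, one on each rest. Origin at the middle of the left contact line (midway between the rests), 9.9 mm to the +y side and 9.9 mm below the seat; z is the face's outward normal, x as the seat's x.
- flank_right: The right (-y of seat) pair of V faces. Origin at the middle of the right contact line, 9.9 mm to the -y side and 9.9 mm below the seat; z is the face's outward normal, x as the seat's x.
- rack: Eyepiece rack: a grey plastic block 60 (x) x 225 (y) x 42 (z) mm with three round wells 33 mm wide and 30 mm deep at y = -75, 0 and 75 mm. It stands firm. Origin at the centre of its underside. The barrel stands in one well, the two eyepieces sit in the others, in any order.
- eyepiece_a_mid (a point): Middle of a short eyepiece sitting in a well of the rack: black head 41 mm in diameter, standing 29 mm above the rack. To be left there.
- eyepiece_b_mid (a point): Middle of the other short eyepiece in the rack, same size. To be left there.
- clamp_bar: Small aluminium bar 14 x 54 x 6 mm with two dark thumb screws, lying on the bench. To be left there. Origin at its underside.
- tweezers: Steel tweezers 130 mm long, 4 mm thick, lying on the bench along its x. To be left there. Origin at the underside.
- petri: Closed clear dish 91 mm wide, 16 mm high, on the bench. To be left there. Origin at the underside.
- jar: Glass specimen jar with black cap, 60 mm wide, 85 mm high. To be left there. Origin at the underside.
- loupe: Round hand lens with a dark wooden handle, lying flat, 205 mm long and 13 mm high. To be left there. Origin at the underside.

How it is judged:
On the way:
1. the barrel has been pulled up clear of the rack in the fingers (height (world z) of barrel_nose above 0.047 m and contact force between the fingers and barrel above 1 N), for 0.2 s.
At the end, for the whole second after the job is handed in: The barrel lies in the V, eye end up, both end centres within 2 mm of the seat axis, nose within 10 mm of the foot stop; it presses each flank with over 2 N, still held (finger force over 2 N) and still; eyepieces and other loose things within 20 mm of their places (x of barrel_mid in the frame of seat between -0.003 and 0.01 m and y of barrel_nose in the frame of seat between -0.002 and 0.002 m and z of barrel_nose in the frame of seat between -0.002 and 0.002 m and y of barrel_eye in the frame of seat between -0.002 and 0.002 m and z of barrel_eye in the frame of seat between -0.002 and 0.002 m and x of barrel_eye in the frame of seat above 0.03 m and contact force between barrel and flank_left above 2 N and contact force between barrel and flank_right above 2 N and contact force between the fingers and barrel above 2 N and linear speed of barrel below 0.01 m/s and contact force between barrel and rack below 0.01 N and distance of each of eyepiece_a_mid, eyepiece_b_mid, tweezers, clamp_bar, petri, jar, loupe from where it was at the start of the episode below 0.02 m); the arm keeps its last pose, push and grip.
It fails at once if an eyepiece or another loose thing on the bench is shifted by more than 30 mm (distance of any of eyepiece_a_mid, eyepiece_b_mid, tweezers, clamp_bar, petri, jar, loupe from where it was at the start of the episode above 0.03 m).
It also fails if it takes over 45 s, if anything falls off the work surface, if the arm or the gripper's body presses on something with over 40 N, if the wrist force passes 120 N, or if a joint passes its speed limit or range.

## Working session

There is one attempt and no reset: what is moved stays moved. The work goes in short steps, Python scripts to look and compute and a tool call to move; the robot and the scene stay as the last step left them, time stands still between calls to the robot, and variables do not carry over. Pictures are saved under pics/ and viewed, at most 10 in all, crops included, and the job is handed in when it is done.

Besides the shell and the picture viewer there is one more tool, called after "Emit:" by a JSON object that holds its "op" and its "data", one argument or row to a line. servo_tool: Moves the arm, as the interface text tells. Its arguments: {"type":"object","properties":{"targets":{"type":"array"},"claw":{"type":"number"}},"required":["targets"]}

```bash
mkdir -p pics; python3 - <<'E'
from bench import *
import cv2
o=get_obs();print(o)
for n in("scene","top"):
    m=camera_model(n);print(n,m)
    cv2.imwrite(f"pics/{n}0.png",snapshot(n))
E
```

```text
{'time': 0.0, 'joint_positions': array([-1.34310138e+00,  8.79149897e-02,  1.37224527e+00, -1.10624750e-05,
        1.68359189e+00, -1.03114651e-01]), 'qvel': array([-6.96771261e-04,  8.65553213e-04,  3.23748519e-04, -3.68467519e-06,
       -9.02352083e-05, -7.01950343e-04]), 'joint_torque': array([-2.35083762e-04, -3.40183675e+01, -3.02428687e+01,  7.17665185e-02,
        3.31965520e-02, -1.86435614e-04]), 'tool_pos': array([ 0.17851159, -0.51967595,  0.21833057]), 'ee_rot': array([-3.13944350e+00, -2.11344389e-04,  3.30808139e-01]), 'wrist_force': array([ 0.23391187, -0.81413983, -0.17101405]), 'wrist_torque': array([ 0.00732435, -0.05049338,  0.02487565]), 'finger_force': 0.0, 'width': 0.09402245610661293}
scene {'camera_matrix': array([[401.77989819,   0.        , 321.18566871],
       [  0.        , 401.77989819, 196.3785503 ],
       [  0.        ,   0.        ,   1.        ]]), 'camera_from_world': array([[ 0.09394489,  0.99547355, -0.01437912, -0.07430271],
       [-0.81769928,  0.08539089,  0.56927698,  0.42301455],
       [ 0.56792803, -0.04172287,  0.82202005, -1.3655574 ],
       [ 0.        ,  0.        ,  0.        ,  1.        ]])}
top {'camera_matrix': array([[379.99348263,   0.        , 316.96830949],
       [  0.        , 379.99348263, 201.17684295],
       [  0.        ,   0.        ,   1.        ]]), 'camera_from_world': array([[-0.01495923, -0.99985008, -0.0087203 ,  0.0352146 ],
       [ 0.9918533 , -0.01594186,  0.12638386, -0.60951043],
       [-0.12650393, -0.00675865,  0.99194308, -0.76233741],
       [ 0.        ,  0.        ,  0.        ,  1.        ]])}
```

View pics/scene0.png

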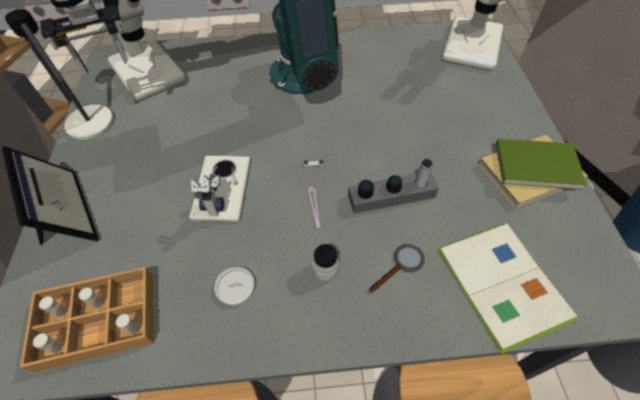

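View pics/top0.png

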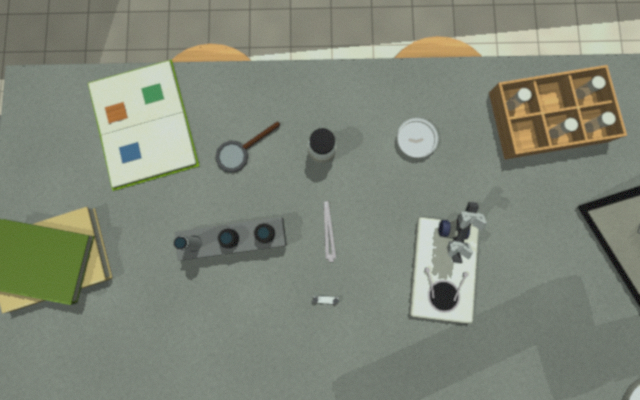

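The rack is at +y, with the barrel upright at scene ≈(427,162) and top ≈(181,243). The stand is at −y, top ≈(445,270), with its stage plate at (443,296) and saddle at (465,235). I'll crop these areas enlarged to get precise pixels.

```bash
cat > h.py <<'E'
import numpy as np, cv2
from bench import *
def ray(n,u,v,m=None):
    m=m or camera_model(n);K=m["camera_matrix"];T=np.array(m["camera_from_world"])
    a=np.array([(u-K[0,2])/K[0,0],(v-K[1,2])/K[1,1]])
    if n=="wrist":
        r=np.hypot(*a);d=np.array([*(a*np.sin(r)/max(r,1e-9)),np.cos(r)])
    else: d=np.array([*a,1.])
    d=d*[1,-1,-1];R=T[:3,:3]
    d=R.T@d;return -R.T@T[:3,3],d/np.linalg.norm(d)
def onz(n,u,v,z,m=None):
    c,d=ray(n,u,v,m);return c+d*(z-c[2])/d[2]
def tri(*obs):
    A=0;b=0
    for c,d in obs:
        P=np.eye(3)-np.outer(d,d);A=A+P;b=b+P@c
    p=np.linalg.solve(A,b);return p,[np.linalg.norm((np.eye(3)-np.outer(d,d))@(p-c)) for c,d in obs]
def proj(n,p,m=None):
    m=m or camera_model(n);T=m["camera_from_world"];q=(T[:3,:3]@p+T[:3,3])*[1,-1,-1]
    K=m["camera_matrix"]
    if n=="wrist":
        t=np.arctan2(np.hypot(q[0],q[1]),q[2]);q=np.array([q[0],q[1]])/np.hypot(q[0],q[1])*t
    else: q=q[:2]/q[2]
    return q*K[0,0]+K[:2,2]
E
python3 - <<'E'
import cv2,numpy as np
a=cv2.imread("pics/scene0.png");b=cv2.imread("pics/top0.png")
def c(im,x,y,w,h,s): return cv2.resize(im[y:y+h,x:x+w],None,fx=s,fy=s,interpolation=cv2.INTER_CUBIC)
t=np.hstack([c(b,400,195,90,140,4),c(a,180,145,80,84,4)[:336].copy() if 0 else cv2.copyMakeBorder(c(a,180,145,80,84,4),0,224,0,0,0)])
t[336+16:336+16+192,360:360+320]=c(b,160,215,80,48,4)
cv2.imwrite("pics/m1.png",t);print(t.shape)
E
```

```text
(560, 680, 3)
```

View pics/m1.png

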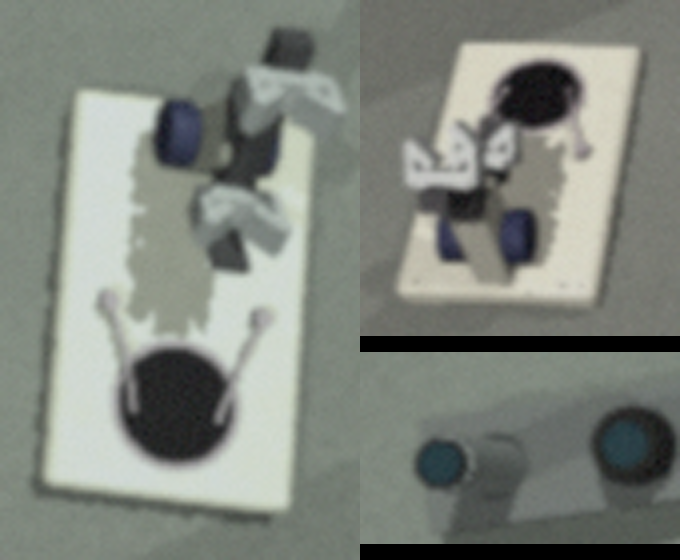

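```bash
python3 - <<'E'
from h import *
print("barrel z.12",onz("top",180.2,242.4,.12),tri(ray("top",180.2,242.4),ray("scene",427,161.5)))
P=[onz("top",*p,.02) for p in((410.7,315.9),(471.9,322.2),(418.9,217.2))]
print(P, [np.linalg.norm(P[0]-P[i]) for i in(1,2)])
Q=[onz("scene",*p,.02) for p in((204.7,155.5),(249.7,156),(189.3,217.7),(239.3,219))]
print(Q,[np.linalg.norm(Q[0]-Q[i]) for i in(1,2)])
x=P[2]-P[0];x/=np.linalg.norm(x);y=P[0]-P[1];y/=np.linalg.norm(y)
print("yaw",np.arctan2(x[1],x[0]),np.arctan2(-y[0],y[1]))
c=(P[1]+P[2])/2;print("stand c",c,"seat",c+.055*x, "scene c",(Q[0]+Q[3])/2,(Q[1]+Q[2])/2)
s=c+.055*x;s[2]=.13;print(proj("top",s),proj("scene",s))
# rack corners approx yaw
im=snapshot("top")
a=onz("top",177,236,.042);b=onz("top",284,219,.042);print("rack far edge yaw",np.arctan2(*( -(a-b)[:1],(a-b)[1])),np.linalg.norm(a-b))
E
```

```text
barrel z.12 [0.52591992 0.28251626 0.12      ] (array([0.52602649, 0.28469094, 0.11866836]), [np.float64(0.001583159188383235), np.float64(0.0015831591883833803)])
[array([ 0.36942415, -0.16491309,  0.02      ]), array([ 0.35508602, -0.29056224,  0.02      ]), array([ 0.57428458, -0.19189159,  0.02      ])] [np.float64(0.12646458515590267), np.float64(0.20662922380738757)]
[array([ 0.36016238, -0.28889678,  0.02      ]), array([ 0.37552859, -0.16231062,  0.02      ]), array([ 0.56444434, -0.31319088,  0.02      ]), array([ 0.58134727, -0.18695098,  0.02      ])] [np.float64(0.12751540235032813), np.float64(0.20572146692962281)]
yaw -0.13093858653352627 -0.11362091605087857
stand c [ 0.4646853  -0.24122692  0.02      ] seat [ 0.51921449 -0.24840798  0.02      ] scene c [ 0.47075482 -0.23792388  0.02      ] [ 0.46998646 -0.23775075  0.02      ]
[466.63863328 241.57202119] [205.4379769  174.78317312]
rack far edge yaw [0.14239298] 0.22538635822681152
```

Barrel measures (0.526, 0.2835) with its top at about 0.12 m, which fits. The seat is at about (0.521, −0.246, 0.13), stand yaw −0.125, rack yaw +0.142. I'll move above the rack now.

Emit:
{"op": "servo_tool", "data": {
  "targets": [
    [59,-64.7,-2,10.8],
    [59,-64.7,-2,10.8],
    [59,-64.7,-2,10.8],
    [59,-64.7,-2,10.8],
    [59,-64.7,-2,10.8],
    [59,-64.7,-2,10.8],
    [59,-64.7,-2,10.8],
    [59,-64.7,-2,10.8]
  ],
  "claw": 100
}}

```text
time: 1.15
tool_pos: [0.3775, -0.0595, 0.2309]
ee_rot: [3.141, -0.001, 0.142]
wrist_force: [1.3, -0.2, 0.7]
width: 0.057
finger_force: 0.0
```

Emit:
{"op": "servo_tool", "data": {
  "targets": [
    [19.5,-31.8,0,0],
    [19.5,-31.8,0,0],
    [19.5,-31.8,0,0],
    [19.5,-31.8,0,0],
    [19.5,-31.8,0,0],
    [19.5,-31.8,0,0],
    [19.5,-31.8,0,0],
    [19.5,-31.8,0,0]
  ]
}}

```text
time: 2.15
tool_pos: [0.5248, 0.2805, 0.2302]
ee_rot: [3.14, 0.002, 0.142]
wrist_force: [0.4, 0.3, 0.7]
width: 0.0572
finger_force: 0.0
```

```bash
python3 - <<'E'
from h import *
o=get_obs();m=camera_model("wrist");im=snapshot("wrist");cv2.imwrite("pics/w1.png",im)
print(o["tool_pos"],o["ee_rot"],m["camera_matrix"][0],proj("wrist",np.array([.526,.2835,.12]),m),proj("wrist",o["tool_pos"],m))
np.savez("w1.npz",K=m["camera_matrix"],T=m["camera_from_world"])
E
```

```text
[0.52478852 0.28050478 0.23023023] [3.14046516e+00 1.50710435e-03 1.42448690e-01] [309.70691629   0.         313.93029329] [310.05278268 192.93516385] [312.59495997 244.41509394]
```

View pics/w1.png

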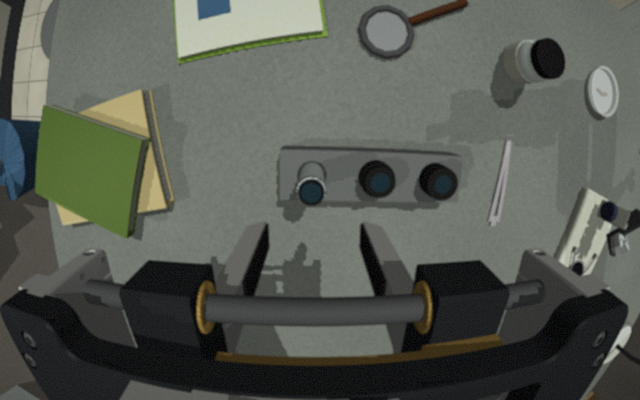

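The wrist view shows the barrel top at (311,191), against (310,193) predicted, so they agree to about 1 mm. The fingers straddle it and the eyepieces are clear, so I'll descend in two steps.

Emit:
{"op": "servo_tool", "data": {
  "targets": [
    [0.26,-0.22,4,0],
    [0.26,-0.22,7,0],
    [0.26,-0.22,10,0],
    [0.26,-0.22,10,0],
    [0.26,-0.22,10,0]
  ]
}}

```text
time: 2.82
tool_pos: [0.5281, 0.2828, 0.133]
ee_rot: [-3.141, -0.003, 0.141]
wrist_force: [0.3, 0.1, 0.5]
width: 0.0565
finger_force: 0.0
```

```bash
python3 - <<'E'
from h import *
o=get_obs();m=camera_model("wrist");im=snapshot("wrist");cv2.imwrite("pics/w2.png",im[130:330,200:440].repeat(3,0).repeat(3,1))
print(o["tool_pos"],o["ee_rot"],proj("wrist",np.array([.527,.283,.12]),m))
E
```

```text
[0.52812494 0.28282897 0.13302214] [-3.14104440e+00 -2.95497275e-03  1.40938703e-01] [312.23035146 237.45672224]
```

View pics/w2.png

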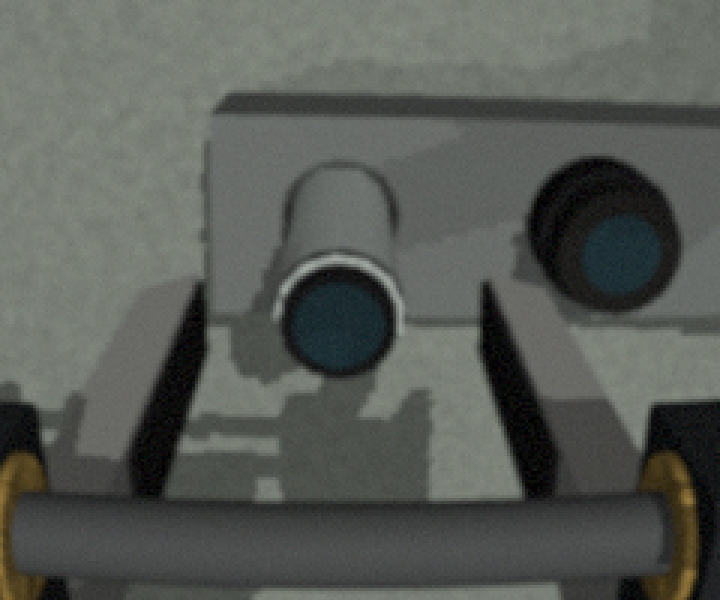

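The barrel is centred between the fingers: its top centre is at (313,237), against (312,237.5) predicted. Descend and grip.

Emit:
{"op": "servo_tool", "data": {
  "targets": [
    [-0.1,0,3,0],
    [-0.1,0,5,0],
    [-0.1,0,6.9,0],
    [-0.1,0,6.9,0],
    [-0.1,0,6.9,0]
  ]
}}

```text
time: 3.5
tool_pos: [0.5272, 0.2837, 0.0631]
ee_rot: [-3.141, -0.002, 0.142]
wrist_force: [0.1, 0.4, 0.1]
width: 0.057
finger_force: 0.0
```

Emit:
{"op": "servo_tool", "data": {
  "targets": [
    [0,0,0,0],
    [0,0,0,0],
    [0,0,0,0],
    [0,0,0,0],
    [0,0,0,0],
    [0,0,0,0]
  ],
  "claw": 255
}}

```text
time: 4.25
tool_pos: [0.5266, 0.2835, 0.0621]
ee_rot: [-3.141, -0.0, 0.142]
wrist_force: [-1.1, 0.5, 1.2]
width: 0.0273
finger_force: 30.0
```

The grip is good at 30 N, with the grasp 1 mm above mid. The tool can't tilt, so I'll use the rack's firm well rim to pivot the barrel about the pads. The plan is to lift until the nose is 12 mm deep, then arc forward so the nose lags towards the robot.

Emit:
{"op": "servo_tool", "data": {
  "targets": [
    [0,0,-0.6,0],
    [0,0,-1.2,0],
    [0,0,-1.9,0],
    [0,0,-1.9,0],
    [0,0,-1.9,0]
  ]
}}

```text
time: 4.88
tool_pos: [0.5264, 0.2833, 0.0808]
ee_rot: [3.141, 0.0, 0.142]
wrist_force: [0.1, -1.2, -1.6]
width: 0.0278
finger_force: 30.0
```

Emit:
{"op": "servo_tool", "data": {
  "targets": [
    [0.3,0,-0.05,0],
    [0.7,0,-0.1,0],
    [1.1,0,-0.15,0],
    [1.5,0,-0.2,0],
    [2.0,0,-0.2,0],
    [2.0,0,-0.2,0]
  ]
}}

```text
time: 5.62
tool_pos: [0.5413, 0.2855, 0.0814]
ee_rot: [3.14, 0.013, 0.143]
wrist_force: [-10.5, -1.7, 2.8]
width: 0.0279
finger_force: 30.0
```

Emit:
{"op": "servo_tool", "data": {
  "targets": [
    [0.4,0,0,0],
    [0.8,0,0.1,0],
    [1.2,0,0.2,0],
    [1.6,0,0.3,0],
    [1.8,0,0.4,0],
    [1.8,0,0.4,0]
  ]
}}

```text
time: 6.38
tool_pos: [0.5645, 0.2888, 0.0789]
ee_rot: [-3.141, -0.001, 0.142]
wrist_force: [-1.8, 0.3, 0.2]
width: 0.0276
finger_force: 30.0
```

```bash
python3 - <<'E'
from h import *
w=snapshot("wrist");t=snapshot("top");s=snapshot("scene")
t=cv2.resize(t[200:280,140:240],(400,320),interpolation=2);s=cv2.resize(s[130:210,370:470],(400,320),interpolation=2)
w=cv2.resize(w[130:330,160:480],(384,240))
im=np.zeros((562,800,3),np.uint8);im[:320,:400]=t;im[:320,400:]=s;im[322:,:384]=w
cv2.imwrite("pics/m2.png",im)
E
```

```text
(no output)
```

View pics/m2.png

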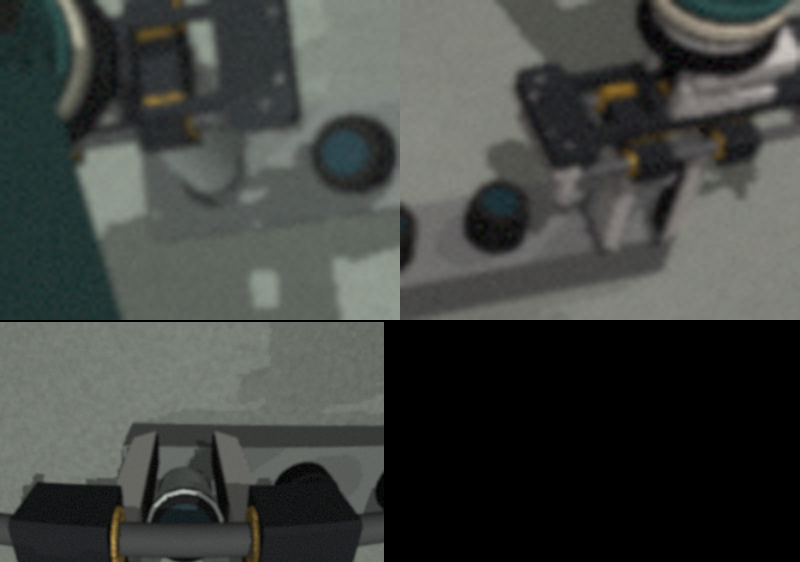

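```bash
python3 - <<'E'
from h import *
o=get_obs();p=o["tool_pos"]+[0,0,.005];y=o["ee_rot"][2];f=np.array([np.cos(y),np.sin(y),0])
m=camera_model("wrist");C=-m["camera_from_world"][:3,:3].T@m["camera_from_world"][:3,3];print("cam",C-p)
for th in(0,20,35,45):
    a=np.radians(th);ax=np.sin(a)*f+np.array([0,0,np.cos(a)]);e=p+.053*ax;n=p-.055*ax
    pt=lambda q:((proj("top",q)-[140,200])*4).round(); pw=lambda q:((proj("wrist",q)-[160,130])*1.2+[0,322]).round()
    print(th,"top eye",pt(e),"nose",pt(n),"wrist eye",pw(e),"nose",pw(n), n)
E
```

```text
cam [0.07442321 0.00967143 0.16053508]
0 top eye [136.  85.] nose [214. 100.] wrist eye [182. 528.] nose [184. 426.] [0.56426406 0.288831   0.02892221]
20 top eye [135.  47.] nose [216. 135.] wrist eye [182. 478.] nose [184. 456.] [0.54564301 0.28616374 0.03223912]
35 top eye [137.  23.] nose [215. 159.] wrist eye [182. 436.] nose [183. 479.] [0.53303609 0.28435794 0.03886885]
45 top eye [140.  10.] nose [212. 173.] wrist eye [182. 411.] nose [183. 494.] [0.52576612 0.2833166  0.04503134]
```

```bash
python3 - <<'E'
from h import *
print(((proj("top",np.array([.527,.2835,.042]))-[140,200])*4))
w=snapshot("wrist")[200:330,230:400]
cv2.imwrite("pics/w3.png",cv2.convertScaleAbs(cv2.resize(w,None,fx=4,fy=4,interpolation=2),alpha=1.6))
o=get_obs();p=o["tool_pos"]+[0,0,.005];y=o["ee_rot"][2];f=np.array([np.cos(y),np.sin(y),0])
for th in(-10,0,10,20):
  for s in(0,.012):
    a=np.radians(th);ax=np.sin(a)*f+np.array([0,0,np.cos(a)]);e=p+(.053+s)*ax;n=p-(.055-s)*ax
    pw=lambda q:((proj("wrist",q)-[230,200])*4).round()
    print(th,s,pw(e),pw(e+.0125*(f*np.cos(a)-np.array([0,0,np.sin(a)]))),n)
E
```

```text
[213.91379086 170.35729321]
-10 0 [328. 469.] [328. 388.] [0.57368435 0.29013646 0.02974385]
-10 0.012 [327. 554.] [327. 474.] [0.57162162 0.28984109 0.04156154]
0 0 [328. 405.] [327. 303.] [0.56423014 0.28878266 0.02890828]
0 0.012 [327. 475.] [327. 368.] [0.56423014 0.28878266 0.04090828]
10 0 [328. 327.] [327. 209.] [0.55477593 0.28742885 0.02974385]
10 0.012 [327. 373.] [326. 246.] [0.55683867 0.28772423 0.04156154]
20 0 [328. 238.] [328. 114.] [0.54560898 0.28611618 0.03222518]
20 0.012 [327. 255.] [327. 117.] [0.54967178 0.28669796 0.04350149]
```

View pics/w3.png

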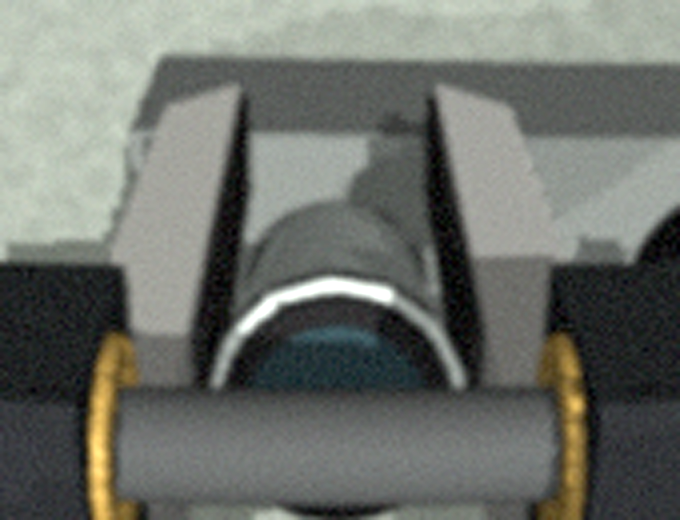

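```bash
python3 - <<'E'
from h import *
o=get_obs();m=camera_model("wrist");print(o["tool_pos"],o["wrist_force"])
for r in(65,132): print(r,[onz("wrist",230+340/4,200+r/4,z,m) for z in(.042,0)])
# same edge in w1 (before): rack far top edge near (312,148)
z=np.load("w1.npz");m1=dict(camera_matrix=z["K"],camera_from_world=z["T"])
print("before",onz("wrist",315,149,.042,m1),onz("wrist",315,205,.042,m1))
print("top now: far-edge")
im=snapshot("top");g=cv2.cvtColor(im,6)
old=cv2.cvtColor(cv2.imread("pics/top0.png"),6)
# eyepieces shift via template
for c in((228,238),(264,233)):
    t=old[c[1]-14:c[1]+14,c[0]-14:c[0]+14];R=cv2.matchTemplate(g[190:290,190:320],t,cv2.TM_CCOEFF_NORMED);_,v,_,l=cv2.minMaxLoc(R);print(c,v,(l[0]+190+14,l[1]+190+14))
E
```

```text
[0.56423014 0.28878266 0.07890828] [-1.07285162 -0.09754944  0.88449071]
65 [array([0.56901582, 0.28800207, 0.042     ]), array([0.55457069, 0.28582429, 0.        ])]
132 [array([0.55662331, 0.28621104, 0.042     ]), array([0.53960721, 0.28366168, 0.        ])]
before [0.55761334 0.28319269 0.042     ] [0.49125043 0.27361039 0.042     ]
top now: far-edge
(228, 238) 0.9808570742607117 (264, 233)
(264, 233) 0.9967449903488159 (264, 233)
```

The rack hasn't moved: its far edge is at x=0.557 both before and after. So the barrel seems to have popped out of the well still nearly upright. I'll lift clear and check the grasp offset.

Emit:
{"op": "servo_tool", "data": {
  "targets": [
    [0,0,-2,0],
    [0,0,-4,0],
    [0,0,-7,0],
    [0,0,-10,0],
    [0,0,-12,0],
    [0,0,-12,0],
    [0,0,-12,0]
  ]
}}

```text
time: 7.5
tool_pos: [0.564, 0.2887, 0.1987]
ee_rot: [3.141, -0.0, 0.142]
wrist_force: [-1.0, 0.6, -2.7]
width: 0.027
finger_force: 30.0
```

```bash
python3 - <<'E'
from h import *
w=snapshot("wrist");s=snapshot("scene");t=snapshot("top")
W=cv2.convertScaleAbs(cv2.resize(w[200:340,230:400],None,fx=3,fy=3,interpolation=2),alpha=1.5)
o=get_obs();p=o["tool_pos"]+[0,0,.005]
im=np.zeros((580,800,3),np.uint8);im[:420,:510]=W
for i,(n,g) in enumerate((("scene",s),("top",t))):
    c=proj(n,p).astype(int);print(n,c)
    k=cv2.resize(g[max(c[1]-36,0):max(c[1]-36,0)+72,max(c[0]-36,0):max(c[0]-36,0)+72],(288,288),interpolation=2);im[i*290:i*290+288,512:800]=k
cv2.imwrite("pics/m3.png",im)
E
```

```text
scene [439 150]
top [159 218]
```

View pics/m3.png

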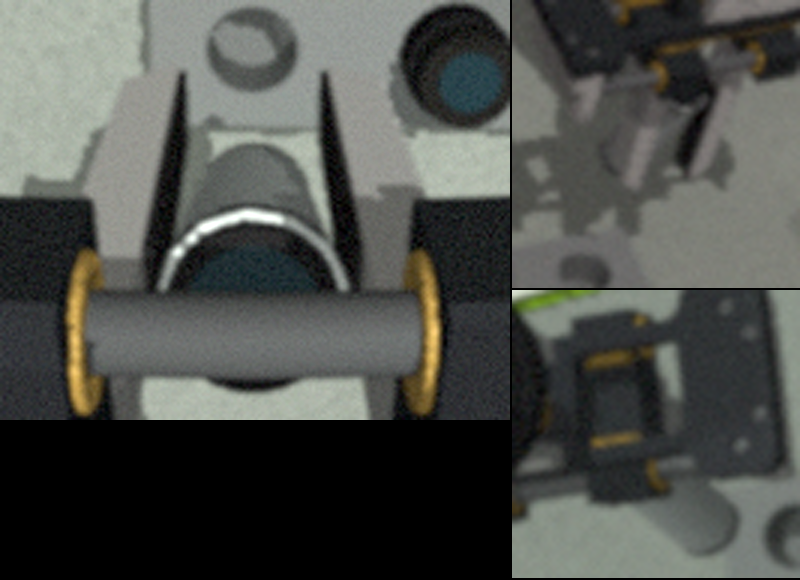

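```bash
python3 - <<'E'
from h import *
o=get_obs();p=o["tool_pos"]+[0,0,.005];y=o["ee_rot"][2];f=np.array([np.cos(y),np.sin(y),0]);print(p)
print("nose tri",[tri(ray("top",171,243.5),ray("wrist",313.3,r)) for r in(250,256)])
for th in(0,20,45,60):
  for s in(0,.012):
    a=np.radians(th);ax=np.sin(a)*f+np.array([0,0,np.cos(a)]);e=p+(.053+s)*ax;n=p-(.055-s)*ax
    print(th,s,"eye w",((proj("wrist",e)-[230,200])*3).round(),"nose w",((proj("wrist",n)-[230,200])*3).round(),"nose top",(proj("top",n)-[123,182])*4+[512,290],"nose scene",(proj("scene",n)-[403,114])*4+[512,0])
E
```

```text
[0.56348769 0.28849916 0.20233564]
nose tri [(array([0.52749506, 0.28776766, 0.13849546]), [np.float64(0.005813414532518656), np.float64(0.005813414532518567)]), (array([0.52636349, 0.28647728, 0.14462825]), [np.float64(0.004373540914189202), np.float64(0.004373540914189188)])]
0 0 eye w [246. 305.] nose w [249.  48.] nose top [708.1334387  447.38128801] nose scene [637.30988165 208.07671699]
0 0.012 eye w [246. 358.] nose w [249.  66.] nose top [697.71323758 445.39622876] nose scene [641.82848549 194.93546515]
20 0 eye w [246. 180.] nose w [249. 124.] nose top [709.81362253 488.080087  ] nose scene [626.02365058 180.32858071]
20 0.012 eye w [245. 193.] nose w [249. 128.] nose top [698.97910261 477.70651921] nose scene [632.86609801 173.05798767]
45 0 eye w [246.  14.] nose w [249. 219.] nose top [703.54462443 531.8886763 ] nose scene [617.408804   140.81306522]
45 0.012 eye w [246. -30.] nose w [249. 206.] nose top [693.82840679 512.15068628] nose scene [626.04269001 141.78083294]
60 0 eye w [247. -62.] nose w [249. 274.] nose top [695.43970841 551.51030893] nose scene [615.70262243 116.91659545]
60 0.012 eye w [ 246. -126.] nose w [248. 251.] nose top [687.30209762 527.30674074] nose scene [624.72607877 122.88650343]
```

The numbers now make sense. The views put the nose about 30 mm behind and 54 mm below the grasp point, so the barrel pivoted only about 15° in the right direction, slipping back in the pads. That is enough for a forward topple: I'll bring the nose to the foot of the V, ease the grip so it swings forward into the saddle between the fingers, then regrip and press.

Emit:
{"op": "servo_tool", "data": {
  "targets": [
    [-0.5,2,-1.5,2],
    [-1.5,6,-3,4],
    [-2.5,10,-4,6],
    [-3.5,14,-4,8],
    [-4.5,18,-4,10],
    [-5.5,22,-4,12],
    [-6,25,-4,14],
    [-6.5,27,-4,15.3]
  ]
}}

```text
time: 8.65
tool_pos: [0.5374, 0.0096, 0.24]
ee_rot: [3.141, -0.001, -0.129]
wrist_force: [0.7, -0.0, -1.3]
width: 0.0271
finger_force: 30.0
```

Emit:
{"op": "servo_tool", "data": {
  "targets": [
    [0.1,3,0,0],
    [0.2,7,0,0],
    [0.4,11,0,0],
    [0.6,15,0,0],
    [0.8,19,0,0],
    [0.9,23,0,0],
    [0.9,25.6,0,0],
    [0.9,25.6,0,0]
  ]
}}

```text
time: 9.65
tool_pos: [0.5138, -0.2453, 0.2395]
ee_rot: [3.141, -0.0, -0.13]
wrist_force: [0.7, 0.7, -0.6]
width: 0.0275
finger_force: 30.0
```

```bash
python3 - <<'E'
from h import *
o=get_obs();m=camera_model("wrist");w=snapshot("wrist");cv2.imwrite("pics/w4full.png",w)
np.savez("w4.npz",K=m["camera_matrix"],T=m["camera_from_world"])
W=cv2.convertScaleAbs(cv2.resize(w[120:320,200:430],None,fx=3,fy=3,interpolation=2),alpha=1.3);cv2.imwrite("pics/w4.png",W)
print(o["tool_pos"],o["ee_rot"])
R=.125;u=np.array([np.cos(R),-np.sin(R),0]);s=np.array([.522,-.2465,.13])
for x,z in((28,-3),(46,-3),(-28,-3),(-46,-3)):
    for yy in(16.5,-16.5):
        q=s+u*(x-z)*.000707+np.array([0,0,(x+z)*.000707])+np.array([np.sin(R),np.cos(R),0])*yy/1000
        print(x,yy,((proj("wrist",q,m)-[200,120])*3).round())
E
```

```text
[ 0.51376549 -0.24534703  0.23948552] [ 3.14075712e+00 -1.32250123e-05 -1.29748608e-01]
28 16.5 [281. 139.]
28 -16.5 [398. 138.]
46 16.5 [277. 100.]
46 -16.5 [401.  99.]
-28 16.5 [291. 236.]
-28 -16.5 [390. 235.]
-46 16.5 [293. 261.]
-46 -16.5 [388. 260.]
```

View pics/w4.png

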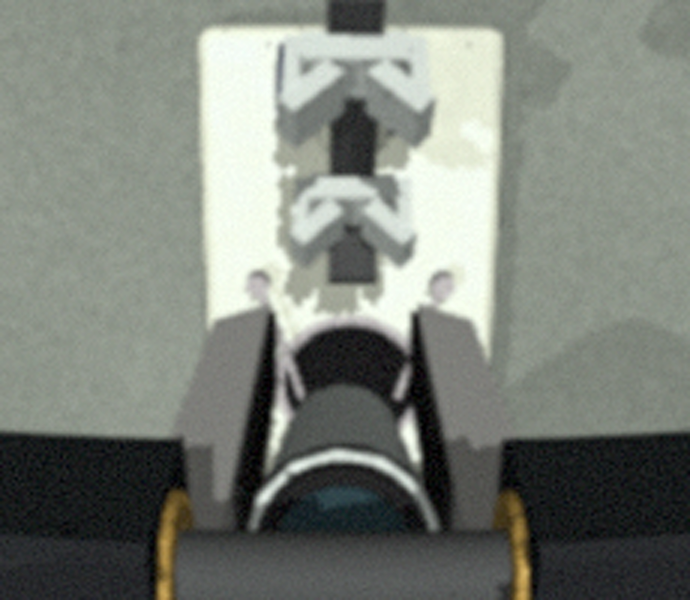

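The wrist view shows the saddle ahead with its centreline at column ≈353, against the tool plane at ≈343, so the stand is about 3.3 mm towards −y. Next I'll check along x using the base's far edge (row 28).

```bash
python3 - <<'E'
from h import *
z=np.load("w4.npz");m=dict(camera_matrix=z["K"],camera_from_world=z["T"])
px=lambda c,r:(200+c/3,120+r/3)
R=.13;u=np.array([np.cos(R),-np.sin(R),0]);l=np.array([np.sin(R),np.cos(R),0]);t=np.array([.51377,-.24535,0])
def rep(n,c,r,h):
    q=onz("wrist",*px(c,r),h,m)-t;print(n,"fwd mm",(q@u*1e3).round(1),"left",(q@l*1e3).round(1))
rep("base far edge (seat+50)",350,28,.02);rep("base L",200,150,.02);rep("base R",500,150,.02)
rep("stage centre",345,378,.022)
# lips at high end: seat x46 z-3 -> u=34.6 v=30.4 ; lower rest high end: x-28 z-3 -> u=-17.7 v=-21.9
rep("upper lips high end (u 34.6)",288,110,.1604);rep("",430,102,.1604)
rep("lower lips high end (u -17.7)",296,238,.1081);rep("",410,236,.1081)
E
```

```text
base far edge (seat+50) fwd mm 54.2 left -4.0
base L fwd mm 3.1 left 59.5
base R fwd mm 3.2 left -67.9
stage centre fwd mm -101.0 left -2.2
upper lips high end (u 34.6) fwd mm 40.2 left 13.6
 fwd mm 42.4 left -24.1
lower lips high end (u -17.7) fwd mm -10.3 left 14.5
 fwd mm -9.6 left -23.4
```

The estimates agree: the seat is about 6.5 mm ahead and 4 mm right of the tool. I'll place the nose a few mm ahead of the stop and descend carefully.

Emit:
{"op": "servo_tool", "data": {
  "targets": [
    [0.4,0.39,2,0],
    [0.4,0.39,4,0],
    [0.4,0.39,6,0],
    [0.4,0.39,7.5,0],
    [0.4,0.39,8.5,0],
    [0.4,0.39,8.5,0]
  ]
}}

```text
time: 10.45
tool_pos: [0.5183, -0.2468, 0.1533]
ee_rot: [-3.141, 0.001, -0.124]
wrist_force: [-0.4, 0.9, -1.7]
width: 0.0277
finger_force: 30.0
```

Emit:
{"op": "servo_tool", "data": {
  "targets": [
    [0,0,0.3,0],
    [0,0,0.6,0],
    [0,0,0.8,0],
    [0,0,0.8,0]
  ]
}}

```text
time: 10.95
tool_pos: [0.5185, -0.2472, 0.1458]
ee_rot: [-3.142, 0.0, -0.125]
wrist_force: [-0.1, -0.2, -2.6]
width: 0.0273
finger_force: 30.0
```

Emit:
{"op": "servo_tool", "data": {
  "targets": [
    [0,0.2,0.2,0],
    [0,0.2,0.4,0],
    [0,0.2,0.6,0],
    [0,0.2,0.6,0]
  ]
}}

```text
time: 11.45
tool_pos: [0.5182, -0.2491, 0.1396]
ee_rot: [-3.141, 0.0, -0.125]
wrist_force: [-0.3, -0.4, -1.8]
width: 0.0273
finger_force: 30.0
```

Emit:
{"op": "servo_tool", "data": {
  "targets": [
    [0,0,0.2,0],
    [0,0,0.4,0],
    [0,0,0.6,0],
    [0,0,0.6,0]
  ]
}}

```text
time: 11.95
tool_pos: [0.5181, -0.2491, 0.1336]
ee_rot: [-3.141, 0.001, -0.125]
wrist_force: [-1.1, -0.6, -2.3]
width: 0.0277
finger_force: 30.0
```

Emit:
{"op": "servo_tool", "data": {
  "targets": [
    [0,0,0.2,0],
    [0,0,0.4,0],
    [0,0,0.5,0],
    [0,0,0.5,0]
  ]
}}

```text
time: 12.45
tool_pos: [0.52, -0.2497, 0.1321]
ee_rot: [3.14, -0.006, -0.125]
wrist_force: [1.0, 1.6, 7.5]
width: 0.0274
finger_force: 30.0
```

Contact gives 7.5 N upward with a slight forward push, so the nose face is probably sitting on the foot stop's edge. I'll lift, shift forward and come down into the V.

Emit:
{"op": "servo_tool", "data": {
  "targets": [
    [0,0,-0.6,0],
    [0,0,-1.2,0],
    [0.5,0,-1.4,0],
    [1.0,0,-1.4,0],
    [1.2,0,-1.4,0],
    [1.2,0,-1.2,0],
    [1.2,0,-1.0,0],
    [1.2,0,-1.0,0]
  ]
}}

```text
time: 13.45
tool_pos: [0.5304, -0.2508, 0.1396]
ee_rot: [3.141, -0.001, -0.125]
wrist_force: [-1.2, 0.7, 4.6]
width: 0.0276
finger_force: 30.0
```

Emit:
{"op": "servo_tool", "data": {
  "targets": [
    [0,0,0.2,0],
    [0,0,0.3,0],
    [0,0,0.4,0],
    [0,0,0.4,0]
  ]
}}

```text
time: 13.95
tool_pos: [0.53, -0.2508, 0.1345]
ee_rot: [3.142, 0.001, -0.125]
wrist_force: [-0.8, 0.3, 2.5]
width: 0.0273
finger_force: 30.0
```

Contact has the nose sliding on the slope, as intended. I'll ease the fingers to about 32 mm so the barrel settles forward into the V.

Emit:
{"op": "servo_tool", "data": {
  "targets": [
    [0,0,0,0],
    [0,0,0,0],
    [0,0,0,0],
    [0,0,0,0],
    [0,0,0,0],
    [0,0,0,0]
  ],
  "claw": 168
}}

```text
time: 14.7
tool_pos: [0.5302, -0.2507, 0.1349]
ee_rot: [3.141, -0.0, -0.125]
wrist_force: [-0.4, -0.5, -0.2]
width: 0.0321
finger_force: 0.0
```

```bash
python3 - <<'E'
from h import *
o=get_obs();m=camera_model("wrist");w=snapshot("wrist");s=snapshot("scene");t=snapshot("top")
cv2.imwrite("pics/w5full.png",w);cv2.imwrite("pics/s5.png",s);cv2.imwrite("pics/t5.png",t)
np.savez("w5.npz",K=m["camera_matrix"],T=m["camera_from_world"])
p=o["tool_pos"];print(p,proj("scene",p),proj("top",p),proj("wrist",p))
S=lambda g,c:cv2.resize(g[c[1]-36:c[1]+36,c[0]-38:c[0]+38],(304,288),interpolation=2)
im=np.zeros((580,800,3),np.uint8)
W=cv2.convertScaleAbs(cv2.resize(w[130:320,232:397],None,fx=3,fy=3,interpolation=2),alpha=1.3);im[:570,:495]=W
im[:288,496:800]=S(s,proj("scene",p).astype(int));im[290:578,496:800]=S(t,proj("top",p).astype(int))
cv2.imwrite("pics/m5.png",im)
E
```

```text
[ 0.5302437  -0.25071369  0.13494232] [203.59196106 177.27204011] [468.54709734 235.42399861] [312.65834669 244.68055234]
```

View pics/m5.png

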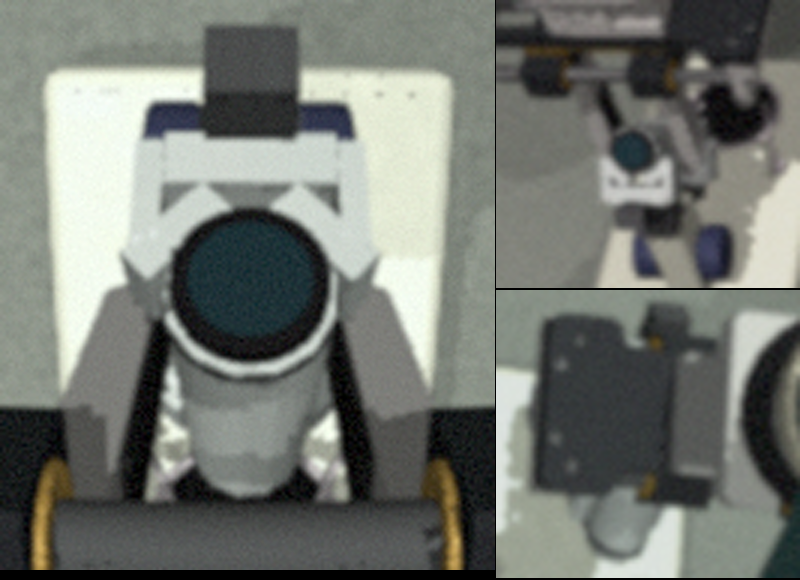

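The barrel has fallen into the V, with its eye disc at wrist crop (250,283) up at the high rest and its tube running down to the foot. I'll get the seat position from the eye ray and check the length.

```bash
python3 - <<'E'
from h import *
z=np.load("w5.npz");m=dict(camera_matrix=z["K"],camera_from_world=z["T"])
R=.125;u=np.array([np.cos(R),-np.sin(R),0]);l=np.array([np.sin(R),np.cos(R),0]);t=np.array([.53024,-.25071,0])
px=lambda c,r:(232+c/3,130+r/3)
def rep(n,c,r,h):
    q=onz("wrist",*px(c,r),h,m)-t;print(n,"fwd",(q@u*1e3).round(1),"left",(q@l*1e3).round(1))
rep("eye (seat+38.2)",250,283,.1682)
rep("nose upper edge (seat -38.2-7.8=-46 at v -30.4)",245,493,.0996)
rep("base far edge (seat+50)",250,70,.02);rep("base L",50,150,.02);rep("base R",450,150,.02)
s=cv2.imread("pics/s5.png")
e=(203-38+(632-496)/4,177-36+150/4);print("eye tri",tri(ray("scene",*e),ray("wrist",*px(250,283),m)))
E
```

```text
eye (seat+38.2) fwd 25.4 left -1.4
nose upper edge (seat -38.2-7.8=-46 at v -30.4) fwd -58.4 left -0.5
base far edge (seat+50) fwd 38.1 left -1.9
base L fwd 13.3 left 60.8
base R fwd 13.4 left -64.8
eye tri (array([ 0.55057865, -0.25442939,  0.15673717]), [np.float64(0.0004660880071287903), np.float64(0.00046608800712881726)])
```

The seat comes out 12.4 mm behind and 1.5 mm right of the tool by three independent marks. The eye-to-nose distance also fits a barrel seated on the stop. Next I'll centre the fingers on its middle and regrip.

Emit:
{"op": "servo_tool", "data": {
  "targets": [
    [-0.4,0.1,0,0],
    [-0.8,0.15,0.2,0],
    [-1.2,0.15,0.5,0],
    [-1.2,0.15,0.8,0],
    [-1.2,0.15,0.95,0],
    [-1.2,0.15,0.95,0],
    [-1.2,0.15,0.95,0]
  ]
}}

```text
time: 15.72
tool_pos: [0.5183, -0.2507, 0.1255]
ee_rot: [3.141, -0.0, -0.125]
wrist_force: [-0.0, -0.2, -1.2]
width: 0.0316
finger_force: 0.0
```

Emit:
{"op": "servo_tool", "data": {
  "targets": [
    [0,0,0,0],
    [0,0,0,0],
    [0,0,0,0],
    [0,0,0,0],
    [0,0,0,0]
  ],
  "claw": 255
}}

```text
time: 16.35
tool_pos: [0.5184, -0.2495, 0.1255]
ee_rot: [-3.14, -0.0, -0.124]
wrist_force: [1.2, 5.0, 0.9]
width: 0.0273
finger_force: 30.0
```

A sideways force of 5 N shows the barrel lies a couple of mm to the left. I'll relieve that, then press into the V.

Emit:
{"op": "servo_tool", "data": {
  "targets": [
    [0,-0.1,0,0],
    [0,-0.22,0,0],
    [0.15,-0.22,0.2,0],
    [0.3,-0.22,0.4,0],
    [0.4,-0.22,0.6,0],
    [0.4,-0.22,0.6,0],
    [0.4,-0.22,0.6,0]
  ]
}}

```text
time: 17.23
tool_pos: [0.5186, -0.2495, 0.1253]
ee_rot: [3.139, 0.006, -0.126]
wrist_force: [-17.2, 5.6, 24.8]
width: 0.0277
finger_force: 30.0
```

Emit:
{"op": "servo_tool", "data": {
  "targets": [
    [0,-0.1,0,0],
    [0,-0.15,0,0],
    [0,-0.15,0,0],
    [0,-0.15,0,0],
    [0,-0.15,0,0],
    [0,-0.15,0,0]
  ]
}}

```text
time: 17.98
tool_pos: [0.5186, -0.2495, 0.1253]
ee_rot: [3.136, 0.006, -0.127]
wrist_force: [-17.2, 4.1, 24.7]
width: 0.0273
finger_force: 30.0
```

```bash
python3 - <<'E'
from h import *
def eye(w,m):
    b=w.astype(int);k=((b[...,0]-b[...,2]>12)&(b[...,1]-b[...,2]>5)).astype(np.uint8);k[:180]=0;k[300:]=0;k[:,:260]=0;k[:,370:]=0
    n,L,S,C=cv2.connectedComponentsWithStats(k);i=1+S[1:,4].argmax();return C[i],S[i],onz("wrist",*C[i],.1682,m)
z=np.load("w5.npz");print(eye(cv2.imread("pics/w5full.png"),dict(camera_matrix=z["K"],camera_from_world=z["T"])))
for _ in range(2):
    m=camera_model("wrist");w=snapshot("wrist");print(eye(w,m))
o=get_obs();print(o["tool_pos"],o["wrist_force"],o["finger_force"],abs(o["qvel"]).max(),o["time"])
E
```

```text
(array([314.96529459, 222.54479419]), array([ 294,  203,   43,   39, 1239], dtype=int32), array([ 0.55611231, -0.25520992,  0.1682    ]))
(array([314.78694158, 204.74570447]), array([ 292,  184,   47,   42, 1455], dtype=int32), array([ 0.55617501, -0.25516908,  0.1682    ]))
(array([314.78434066, 204.73076923]), array([ 292,  185,   46,   41, 1456], dtype=int32), array([ 0.55618145, -0.25516891,  0.1682    ]))
[ 0.51862325 -0.24948423  0.12529931] [-17.81442495   3.59691256  24.84827093] 30.028939247131348 0.0011938749122473785 18.075
```

The eye ray from two different wrist heights meets at the same point at z = 0.168, which is the seated height. The barrel is still, pressed at about 30 N and gripped at 30 N, so I'm handing in.

```bash
python3 -c "
from bench import *
print(close_job())"
```

```text
the job is handed in; nothing more can be done
None
```

The barrel is lying in the V with its nose at the foot stop, and I handed the job in with it still gripped at 30 N and pressed in at about 30 N; no verdict was returned.

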